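# Uncouple the feed unit's tongue and hold it raised

## Task

Free the carriage of the small feed unit from its drive: first throw the half-nut lever fully home into the marked notch, the last one on the side away from the robot, and leave it there. Then pull the spring latch on the coupler sideways, towards the robot, by its upright tab, lift the tongue off the ball until its socket is at least 50 mm above the ball, and finish while the gripper is still holding it there, at rest. Leave the loose things around the unit alone.

Things in the scene. Friction and masses are not known exactly. Their poses are not given: they have to be found in the camera images.
- stage: The feed unit, fixed to the table: aluminium plate 92 x 250 x 12 mm with a grey carriage block at its right end, the ball mount in the middle, a grey drive block with the lever at its left end. Origin: centre of the plate's underside. Unit axes: y along the plate from carriage to lever (left), x away from the robot, z up; turned up to 0.25 rad about z.
- tongue: Dark steel bar hinged on the carriage, ending in a coupler 44 x 46 mm, top 82 mm above the table, over the ball. Origin on the hinge pin: unit y -103 mm, 56 mm up. Hinge along the unit's x; the coupler end swings up, at most 0.75 rad, a turn about +x. Level, its axes are the unit's. With the latch 0.23 to 0.35 kg; falls back when let go.
- socket (a point): Centre of the socket in the coupler, 98 mm from the hinge axis; it coincides with ball_centre while the tongue is down.
- ball_centre (a point): Centre of the steel ball (22 mm across), 5 mm to the right (-y) of the unit's origin and 53 mm above the table. Under the ball is a flat shoulder behind which the latch's jaw hooks, so the tongue cannot rise until the latch is pulled.
- tab (a point): The latch's black upright tab on the coupler, over the ball: 14 mm thick along the unit's x, 26 mm wide along y, from 81 to 122 mm above the table, free all round above the coupler (82 mm). The point is on its centre line, 15 mm below its top. Grip it across the 14 mm. The latch rides on the tongue: both rise and turn together.
- latch (a joint): How far the latch is pulled, m: 0 closed, 0.014 at its stop. Slides along the unit's -x (sideways off the tongue, towards the robot). Its spring resists with 4 N at first, 9.5 N at the stop, and shuts it when let go. Clear of the ball's shoulder from 0.008 on; keep it pulled until the socket has risen about 35 mm.
- knob (a point): Centre of the black ball knob (22 mm across) on the half-nut lever, 80 mm from the lever's pivot axis, which runs along the unit's y, 52 mm above the table. The lever stands at unit y +95 mm. Its rod is 8 mm thick. To its left (13 to 26 mm) is the steel quadrant, up to 92 mm above the table, on which its sprung roller rides, up to 101 mm.
- lever (a joint): Lever angle, rad: 0 upright, positive leaning away from the robot (unit's +x). Sprung notches at -0.5, 0, +0.5; that at +0.5 is the marked one (a stud on the drive block, pin and bar on the quadrant). It starts in or near one of the others and snaps to the nearest notch when let go; 2 to 3 N at the knob moves it on. Stops at +-0.54.
- timer: Bystander: a loose bench timer, 66 x 60 x 20 mm. Origin: centre of its underside.
- union_1: Bystander: a loose tube union with two knurled ends, 12 x 38 x 12 mm, lying down. Origin: centre of its underside.
- bottle_wash: Bystander: a loose small bottle, 38 mm across, 70 mm high. Origin: centre of its underside.
- bottle_buffer: Bystander: a loose small bottle, 44 mm across, 86 mm high. Origin: centre of its underside.

How it is judged:
By the outcome, as a careful person would: the job done as asked, in the order asked, and still so for the second after the job is handed in, while the arm keeps its last pose, push and grip.
It also fails if it takes over 42 s, if anything falls off the work surface, if the arm or the gripper's body presses on something with over 40 N, if the wrist force passes 120 N, or if a joint passes its speed limit or range.

## Robot

A 6-joint arm with a two-finger parallel gripper is mounted at the origin on the work surface; the furniture and walls round the work are solid. World frame = base frame: x ahead of the robot, y to its left, z up, the work surface at z = 0. Lengths are in m, angles in rad, forces in N, time in s.
With the tool pointing down it reaches from about 0.275 to 0.75 m from the base axis. Payload 10.2 kg.
Tool frame: the origin (TCP) lies on the centre line of the jaws, within the pads' length; the fingertips stand arm.nose_length ahead of it and the grasp point (between the pads) is the TCP (arm.nose_length is the distance from the TCP to the fingertips, in m); z points along the fingers, y is the line along which they close (so a half turn about z gives the same grasp; the last joint's range is limited). The gripper opens to 85 mm and grips with 20 to 120 N. Pads are 22 mm wide; open, the fingers measure 114 mm over their backs; the gripper's body (76 mm by 85 mm) begins 54 mm behind the grasp point. The pads swing forward as they close: fully open they stand 13 mm farther back than shut.
Start: joints at [0.931, 0.313, 1.498, -0, 1.331, -0.223], TCP at [0.213, 0.48, 0.25] pointing down, gripper open.
Joint ranges: [-2.94, 2.94], [-0.97, 2.17], [0.19, 2.56], [-1.23, 4.37], [0.02, 3.11], [-2.88, 2.88]. Speed limits (rad/s): [2.39, 2.39, 3.01, 3.14, 3.14, 3.14].

## Interface

Orientations are given as [roll, pitch, yaw] about the fixed x, y, z axes, in that order (R = Rz(yaw) Ry(pitch) Rx(roll)).
In Python, from cell import arm gives the robot as it stands.
- The arm moves only by the tool play_rows, never from a script. Its argument "motion" is a list of rows, each a list of 3 entries, a list of its own where there are three numbers: the shift along the tool's x, y, z in cm, then the turn, a rotation vector about the tool's x, y, z in rad, then the finger opening in cm, from 0 to 8.54. In form: [[[tx, ty, tz], [rx, ry, rz], fingers], ...]. A call has exactly 8 rows; each row shifts and turns the commanded pose from where the row before left it, along the tool's axes as they then stand; what a row does not reach is not made up. A row lasts 1/8 s, in which the tool goes at most 62.5 mm and 10.7 degrees, less where a joint would pass 70% of its speed; a pose out of reach is approached as far as the arm can. A call with a gripper value outside its range is refused whole. The fingers move at their own pace and stop on an object; the grip force is fixed at half the most. Time passes only in rows, so rows that do not move let the fingers close, or fill a call up. It gives the time, the measured TCP pose, the force, the opening and the grip force at its end, in the units of the state.
- arm.observe(): the state, without advancing time (a new reading comes with each control period).
- arm.get_image(name): name is "side" or "top" or "wrist"; returns a dict with "pixels" (400x640x3 uint8, red, green, blue), "depth" (400x640 float32, m along the optical axis (not along the pixel's ray), 0 where there is no reading), "camera_matrix" (3x3 intrinsics, pixels), "view" (4x4, takes a point from world to camera coordinates); the wrist camera has in their place "mount" (4x4, takes a point from camera to tool coordinates, whose origin is the TCP and whose axes are the flange's). Camera axes: x right, y up, looking along -z (the intrinsics and any distortion apply to the point x, -y, -z); pixel columns grow to the right and rows downward; lengths in m; the calibration is good to about 2 mm. A picture is of the moment at which its call begins: read the wrist's pose just before it.
- arm.close_job(): hands the job in; it is judged then, once.
The state is a dict: "time_s": time; "q": joint angles; "qvel": joint speeds; "joint_efforts": joint torques, N m; "tcp_pos": TCP position; "orientation": TCP orientation; "wrist_force": force on the tool from outside, world axes, zero at the start; "torque": the same for the moment, N m; "finger_gap": finger opening in m; "finger_force": force on a finger pad.
Only numpy, scipy, OpenCV 4.12 (cv2) and the standard library are available. Lean on these libraries where they do the work, as an engineer would, in place of code of your own. Each camera call takes 0.05 s, during which the arm holds its last target. There are 200 camera calls.

## Working session

There is one attempt and no reset: what is moved stays moved. The work goes in short steps, Python scripts to look and compute and a tool call to move; the robot and the scene stay as the last step left them, time stands still between calls to the robot, and variables do not carry over. Pictures are saved under pics/ and viewed, at most 10 in all, crops included, and the job is handed in when it is done.

Besides the shell and the picture viewer there is one more tool, called after "Emit:" by a JSON object that holds its "name" and its "arguments", one argument or row to a line. play_rows: Moves the arm, as the interface text tells. Its arguments: {"type":"object","properties":{"motion":{"type":"array","items":{"type":"array"}}},"required":["motion"]}

```bash
mkdir -p pics
cat > h.py <<'E'
import numpy as np, cv2
from cell import arm
def shot(n,f):
    s=arm.observe(); im=arm.get_image(n); cv2.imwrite('pics/'+f+'.png',im['pixels'][:,:,::-1])
    np.savez('pics/'+f+'.npz',**{k:np.array(v) for k,v in im.items()},tp=s['tcp_pos'],to=s['orientation']); return im
def world(f,u,v,r=1,z=None):
    d=np.load('pics/'+f+'.npz'); K=d['camera_matrix']; 
    dd=d['depth'][v-r:v+r+1,u-r:u+r+1]; dd=np.median(dd[dd>0]) if (dd>0).any() else 0
    c=np.array([(u-K[0,2])/K[0,0],-(v-K[1,2])/K[1,1],-1])
    from scipy.spatial.transform import Rotation as R
    if 'view' in d: T=np.linalg.inv(d['view'])
    else:
        P=np.eye(4);P[:3,:3]=R.from_euler('xyz',d['to']).as_matrix();P[:3,3]=d['tp'];T=P@d['mount']
    if z is not None: # ray with plane
        o=T[:3,3];w=T[:3,:3]@c; return o+w*(z-o[2])/w[2]
    return T[:3,:3]@(c*dd)+T[:3,3]
E
python3 - <<'E'
from h import *
s=arm.observe();print({k:np.round(v,3) for k,v in s.items()},arm.nose_length)
for n in('top','side'):
    im=shot(n,n+'0');print(n,im['camera_matrix'],np.linalg.inv(im['view']).round(3),im.keys())
E
```

```text
{'time_s': np.float64(0.0), 'q': array([ 0.931,  0.313,  1.498,  0.   ,  1.331, -0.223]), 'qvel': array([ 0.   , -0.   ,  0.001,  0.001,  0.002,  0.   ]), 'joint_efforts': array([-0.0000e+00, -4.1226e+01, -2.5975e+01, -0.0000e+00,  4.0000e-03,
       -0.0000e+00]), 'tcp_pos': array([0.212, 0.48 , 0.25 ]), 'orientation': array([-3.14 , -0.   ,  2.725]), 'wrist_force': array([-0.163,  0.684, -0.588]), 'torque': array([-0.001, -0.062,  0.026]), 'finger_force': np.float64(0.0), 'finger_gap': np.float64(0.085)} 0.019
top [[388.9445492    0.         320.20387842]
 [  0.         388.9445492  200.52116125]
 [  0.           0.           1.        ]] [[-0.02   0.995 -0.093  0.382]
 [-0.999 -0.023 -0.028 -0.056]
 [-0.03   0.092  0.995  0.943]
 [ 0.     0.     0.     1.   ]] dict_keys(['pixels', 'depth', 'camera_matrix', 'view'])
side [[421.21359945   0.         317.13152633]
 [  0.         421.21359945 199.1595103 ]
 [  0.           0.           1.        ]] [[-0.775  0.499 -0.387  0.141]
 [-0.632 -0.618  0.467  0.364]
 [-0.006  0.607  0.795  0.78 ]
 [ 0.     0.     0.     1.   ]] dict_keys(['pixels', 'depth', 'camera_matrix', 'view'])
```

View pics/top0.png

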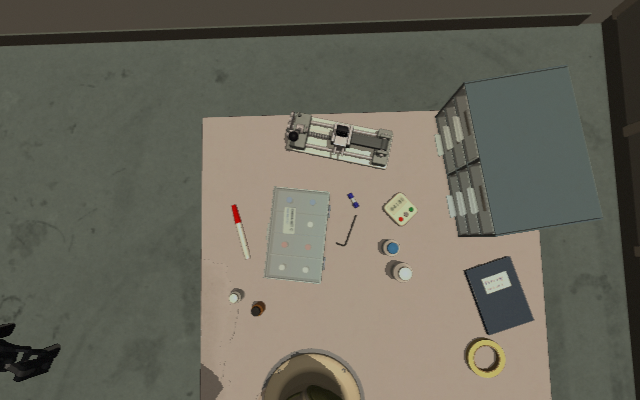

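View pics/side0.png

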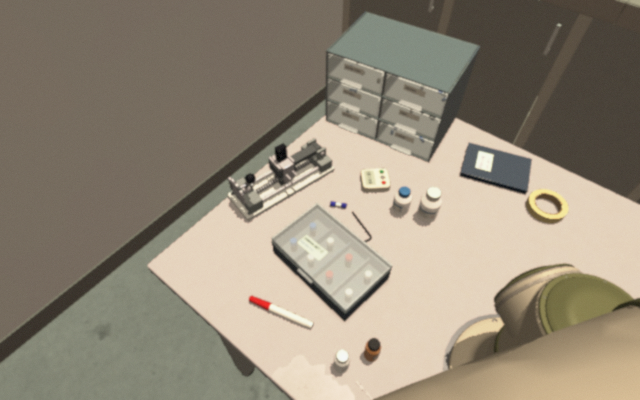

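Run:
```python
from h import *
a=cv2.imread('pics/top0.png')[100:180,275:405];a=cv2.resize(a,None,fx=6,fy=6,interpolation=cv2.INTER_CUBIC)
cv2.imwrite('pics/c0.png',a)
for p in [(342,131),(293,136),(375,142),(390,150)]: print(p,world('top0',*p).round(3))
```

```text
(342, 131) [ 0.608 -0.083  0.12 ]
(293, 136) [0.597 0.022 0.132]
(375, 142) [ 0.596 -0.16   0.062]
(390, 150) [ 0.59  -0.203  0.002]
```

View pics/c0.png

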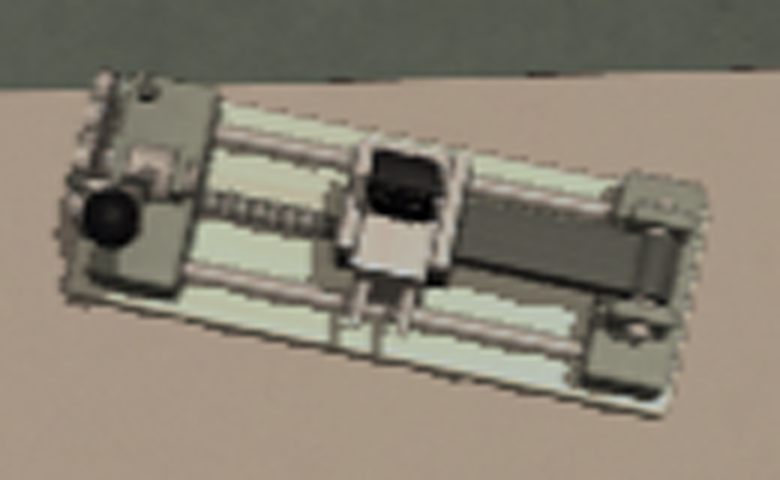

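Run:
```python
from h import *
import h
def ray(u,v,z):
    d=np.load('pics/top0.npz');K=d['camera_matrix'];T=np.linalg.inv(d['view'])
    w=T[:3,:3]@np.array([(u-K[0,2])/K[0,0],-(v-K[1,2])/K[1,1],-1]);o=T[:3,3];return (o+w*(z-o[2])/w[2])
c=lambda x,y:(275+x/6,100+y/6)
fl=ray(*c(70,297),.012);fr=ray(*c(662,412),.012)
y=(fl-fr);print(fl,fr,np.linalg.norm(y));yaw=-np.arctan2(y[0],y[1]);print('yaw',yaw)
Y=np.array([-np.sin(yaw),np.cos(yaw),0]);X=np.array([np.cos(yaw),np.sin(yaw),0])
O=(fl+fr)/2+X*.046;O[2]=0;print('O',O)
tab=ray(*c(407,168),.122);kn=ray(*c(110,215),.122)
for n,p in(('tab',tab),('knob',kn)):print(n,p,(p-O)@X,(p-O)@Y)
```

```text
[0.59606239 0.04942058 0.012     ] [ 0.54258839 -0.18845683  0.012     ] 0.24381372664019355
yaw -0.22112069019192637
O [ 0.6142054  -0.07960699  0.        ]
tab [ 0.61453141 -0.0849536   0.122     ] 0.0014907081803632646 -0.0051449275527154295
knob [0.60035892 0.0221189  0.122     ] -0.03582018729641817 0.09621224460789055
```

Emit:
{"name": "play_rows", "arguments": {
  "motion": [
    [[0,0,0],[0,0,-0.0975],5],
    [[0,0,0],[0,0,-0.0975],5],
    [[-3.4,-2.6,0],[0,0,0],5],
    [[-3.4,-2.6,0],[0,0,0],5],
    [[-3.4,-2.6,0],[0,0,0],5],
    [[-3.4,-2.6,0],[0,0,0],5],
    [[-3.4,-2.6,0],[0,0,0],5],
    [[-3.4,-2.6,0],[0,0,0],5]
  ]
}}

```text
time_s: 1.1
tcp_pos: [0.3779, 0.2818, 0.2501]
orientation: [-3.141, -0.0, 2.92]
wrist_force: [-0.1, 0.4, -0.4]
finger_gap: 0.0499
finger_force: 0.0
```

Emit:
{"name": "play_rows", "arguments": {
  "motion": [
    [[-3.4,-2.6,0],[0,0,0],5],
    [[-3.4,-2.6,0],[0,0,0],5],
    [[-3.4,-2.6,0],[0,0,0],5],
    [[-3.4,-2.6,0],[0,0,0],5],
    [[-3.4,-2.6,0],[0,0,0],5],
    [[-3.4,-2.6,0],[0,0,0],5],
    [[-3.4,-2.6,0],[0,0,0],5],
    [[0,0,2],[0,0,0],5]
  ]
}}

```text
time_s: 2.1
tcp_pos: [0.571, 0.0508, 0.2302]
orientation: [-3.141, 0.002, 2.917]
wrist_force: [-1.0, 0.3, -0.5]
finger_gap: 0.05
finger_force: 0.0
```

Run:
```python
from h import *
s=arm.observe();print(s['time_s'],s['tcp_pos'],s['orientation'],s['q'].round(2) if hasattr(s['q'],'round') else s['q'])
im=shot('wrist','w1');print(im['mount'].round(3),im['camera_matrix'][0])
for p in [(445,90),(465,85),(560,75),(450,150)]: print(p,world('top0',*p).round(3))
```

```text
2.1 [0.57095841 0.05079541 0.230198  ] [-3.14149819e+00  1.85985020e-03  2.91684285e+00] [-0.12  0.43  1.38 -0.    1.33 -1.46]
[[-0.     0.947  0.322  0.084]
 [ 1.     0.    -0.     0.001]
 [-0.     0.322 -0.947 -0.124]
 [ 0.     0.     0.     1.   ]] [343.09200323   0.         314.45138693]
(445, 90) [ 1.028 -0.579 -0.769]
(465, 85) [ 0.665 -0.317  0.215]
(560, 75) [ 0.679 -0.497  0.215]
(450, 150) [ 0.573 -0.329  0.062]
```

View pics/w1.png

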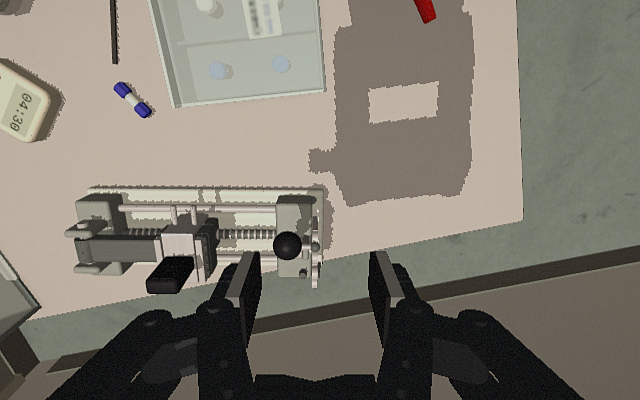

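Run:
```python
from h import *
k=world('w1',287,246,z=.122);print(k, world('w1',287,246), world('w1',170,270,z=.122))
O=np.array([.6142,-.0796]);y=-.221;X=np.array([np.cos(y),np.sin(y)]);Y=np.array([-X[1],X[0]])
print((k[:2]-O)@X,(k[:2]-O)@Y)
for P in (k[:2],O-.036*X+.0955*Y):
  t=P-np.array([.571,.0508]);yw=2.917;print(t@[np.cos(yw),np.sin(yw)],t@[np.sin(yw),-np.cos(yw)])
```

```text
[0.60118997 0.02353414 0.122     ] [0.59598561 0.02571102 0.13280346] [ 0.60100732 -0.06955789  0.122     ]
-0.035301169943605666 0.09777391600579208
-0.03550410695966832 -0.019857491323026052
-0.034813450788151894 -0.02213390330284512
```

Emit:
{"name": "play_rows", "arguments": {
  "motion": [
    [[-1.75,-1.05,0],[0,0,0],5],
    [[-1.75,-1.05,0],[0,0,0],5],
    [[0,0,2.6],[0,0,0],5],
    [[0,0,2.6],[0,0,0],5],
    [[0,0,2.6],[0,0,0],5],
    [[0,0,2.4],[0,0,0],5],
    [[0,0,0],[0,0,0],5],
    [[0,0,0],[0,0,0],5]
  ]
}}

```text
time_s: 3.15
tcp_pos: [0.5993, 0.0251, 0.1295]
orientation: [3.141, 0.001, 2.92]
wrist_force: [-0.2, -0.1, -0.2]
finger_gap: 0.0501
finger_force: 0.0
```

Emit:
{"name": "play_rows", "arguments": {
  "motion": [
    [[0,0,0],[0,0,0],3.5],
    [[0,0,0],[0,0,0],2.5],
    [[0,0,0],[0,0,0],1.5],
    [[0,0,0],[0,0,0],1.5],
    [[0,0,0],[0,0,0],1.5],
    [[0,0,0],[0,0,0],1.5],
    [[0,0,0],[0,0,0],1.5],
    [[0,0,0],[0,0,0],1.5]
  ]
}}

```text
time_s: 4.15
tcp_pos: [0.5987, 0.0235, 0.1293]
orientation: [-3.139, 0.0, 2.92]
wrist_force: [-5.4, -6.8, 6.8]
finger_gap: 0.0184
finger_force: 58.4
```

Run:
```python
from h import *
shot('wrist','w2');shot('side','s2')
a=cv2.imread('pics/s2.png')[110:250,190:370];a=cv2.resize(a,None,fx=3,fy=3,interpolation=cv2.INTER_CUBIC)
b=cv2.imread('pics/w2.png')[120:400,180:440];b=cv2.resize(b,None,fx=1,fy=1.5)
cv2.imwrite('pics/c2.png',np.hstack([a,b]))
```

```text
(no output)
```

View pics/c2.png

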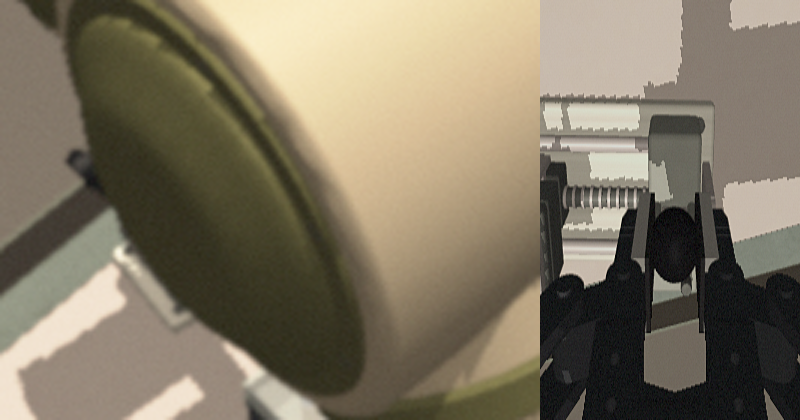

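Emit:
{"name": "play_rows", "arguments": {
  "motion": [
    [[-0.94,0,-0.44],[0,0,0],1.5],
    [[-0.99,0,-0.31],[0,0,0],1.5],
    [[-1.02,0,-0.18],[0,0,0],1.5],
    [[-1.04,0,-0.05],[0,0,0],1.5],
    [[-1.04,0,0.09],[0,0,0],1.5],
    [[-1.02,0,0.22],[0,0,0],1.5],
    [[-0.98,0,0.35],[0,0,0],1.5],
    [[-0.8,0,0.4],[0,0,0],1.5]
  ]
}}

```text
time_s: 5.25
tcp_pos: [0.6757, 0.0079, 0.1271]
orientation: [3.141, -0.0, 2.92]
wrist_force: [0.2, 0.8, 0.1]
finger_gap: 0.0148
finger_force: 0.0
```

Emit:
{"name": "play_rows", "arguments": {
  "motion": [
    [[0,0,0],[0,0,0],1.5],
    [[0,0,0],[0,0,0],1.5],
    [[0,0,0],[0,0,0],1.5],
    [[0,0,0],[0,0,0],3],
    [[0,0,0],[0,0,0],5],
    [[0,0,0],[0,0,0],5],
    [[0,0,0],[0,0,0],5],
    [[0,0,0],[0,0,0],5]
  ]
}}

```text
time_s: 6.25
tcp_pos: [0.6753, 0.0077, 0.1275]
orientation: [3.142, -0.0, 2.92]
wrist_force: [0.3, -0.0, 0.3]
finger_gap: 0.05
finger_force: 0.0
```

Run:
```python
from h import *
shot('wrist','w3')
b=cv2.imread('pics/w3.png')[120:400,150:470];cv2.imwrite('pics/c3.png',cv2.resize(b,None,fx=2,fy=2))
```

```text
(no output)
```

View pics/c3.png

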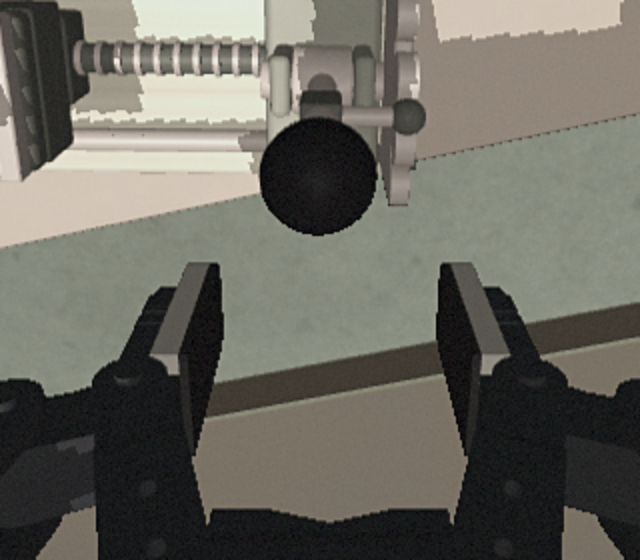

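Run:
```python
from h import *
O=np.array([.6142,-.0796]);y=-.221;X=np.array([np.cos(y),np.sin(y)]);Y=np.array([-X[1],X[0]])
k=world('w3',309,208);print(k)
for z in(.122,.132):
  k=world('w3',309,208,z=z);print(k,(k[:2]-O)@X,(k[:2]-O)@Y)
k=np.array([.6753,.0077]);print((k-O)@X,(k-O)@Y)
```

```text
[0.63379731 0.01600304 0.14295508]
[0.6414978  0.01390352 0.122     ] 0.006137410088677787 0.09721322157096589
[0.63782304 0.01490543 0.132     ] 0.0023323957791746663 0.09738524122817459
0.04047733811032262 0.09857020391326494
```

Emit:
{"name": "play_rows", "arguments": {
  "motion": [
    [[0,0,-3],[0,0,0],5],
    [[0,0,-3],[0,0,0],5],
    [[3.7,-0.1,0],[0,0,0],2.5],
    [[3.7,0,0],[0,0,0],1.2],
    [[0,0,3],[0,0,0],1.2],
    [[0,0,3],[0,0,0],1.2],
    [[0,0,0],[0,0,0],1.2],
    [[0,0,0],[0,0,0],1.2]
  ]
}}

```text
time_s: 7.3
tcp_pos: [0.6035, 0.0229, 0.1288]
orientation: [3.141, 0.002, 2.92]
wrist_force: [0.9, -1.0, 0.5]
finger_gap: 0.0121
finger_force: 0.0
```

Emit:
{"name": "play_rows", "arguments": {
  "motion": [
    [[-0.8,0,0],[0,0,0],1.2],
    [[-0.8,0,0],[0,0,0],1.2],
    [[-0.8,0,0],[0,0,0],1.2],
    [[-0.8,0,0],[0,0,0],1.2],
    [[-0.7,0,0],[0,0,0],1.2],
    [[-0.7,0,0],[0,0,0],1.2],
    [[-0.5,0,0],[0,0,0],1.2],
    [[0,0,0],[0,0,0],1.2]
  ]
}}

```text
time_s: 8.3
tcp_pos: [0.6529, 0.0118, 0.1274]
orientation: [3.142, 0.0, 2.92]
wrist_force: [0.5, -0.0, -0.3]
finger_gap: 0.0121
finger_force: 0.0
```

Run:
```python
from h import *
O=np.array([.6142,-.0796]);y=-.221;X=np.array([np.cos(y),np.sin(y)]);Y=np.array([-X[1],X[0]])
k=np.array(arm.observe()['tcp_pos'])[:2];print((k-O)@X,(k-O)@Y)
shot('wrist','w4')
b=cv2.imread('pics/w4.png')[120:400,150:470];cv2.imwrite('pics/c4.png',cv2.resize(b,None,fx=2,fy=2))
```

```text
0.01768856202795443 0.09762735309862587
```

View pics/c4.png

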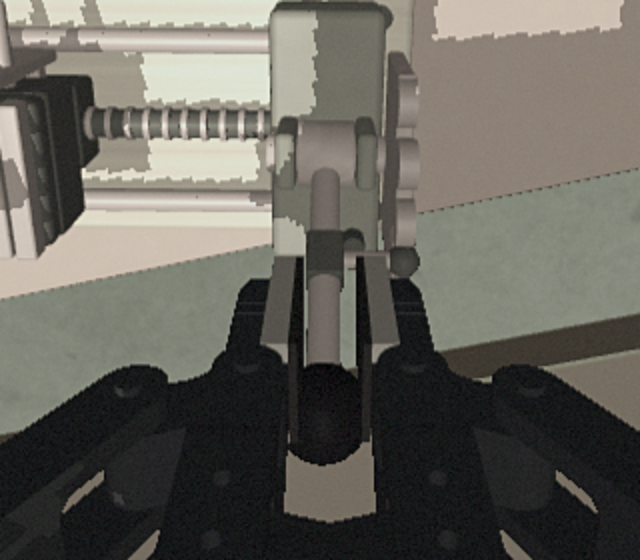

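Emit:
{"name": "play_rows", "arguments": {
  "motion": [
    [[1.5,0,0],[0,0,0],1.2],
    [[0,0,-4],[0,0,0],1.2],
    [[0,0,-4],[0,0,0],3],
    [[0,-5.1,0],[0,0,0],5],
    [[0,-5.1,0],[0,0,0],5],
    [[0,0,0],[0,0,0.17],5],
    [[0,0,0],[0,0,0.175],5],
    [[0,0,0],[0,0,0.175],5]
  ]
}}

```text
time_s: 9.35
tcp_pos: [0.6153, -0.0845, 0.2076]
orientation: [3.142, -0.0, 2.394]
wrist_force: [1.0, 0.8, -1.4]
finger_gap: 0.05
finger_force: 0.0
```

Emit:
{"name": "play_rows", "arguments": {
  "motion": [
    [[0,0,0],[0,0,0.175],5],
    [[0,0,0],[0,0,0.175],5],
    [[0,0,0],[0,0,0.175],5],
    [[0,0,0],[0,0,0.175],5],
    [[0,0,0],[0,0,0.175],5],
    [[0,0,0],[0,0,0.175],5],
    [[0,0,0],[0,0,0],5],
    [[0,0,0],[0,0,0],5]
  ]
}}

```text
time_s: 10.35
tcp_pos: [0.6155, -0.0844, 0.2075]
orientation: [3.142, 0.0, 1.353]
wrist_force: [0.4, 0.3, 0.7]
finger_gap: 0.0501
finger_force: 0.0
```

Run:
```python
from h import *
O=np.array([.6142,-.0796]);y=-.221;X=np.array([np.cos(y),np.sin(y)]);Y=np.array([-X[1],X[0]])
s=arm.observe();k=np.array(s['tcp_pos'])[:2];print((k-O)@X,(k-O)@Y,s['q'])
shot('wrist','w5')
```

```text
0.002286654369065399 -0.004371015650632154 [-3.24539691e-01  5.58260588e-01  1.24554460e+00 -1.93378018e-05
  1.33777633e+00 -1.06955281e-01]
```

View pics/w5.png

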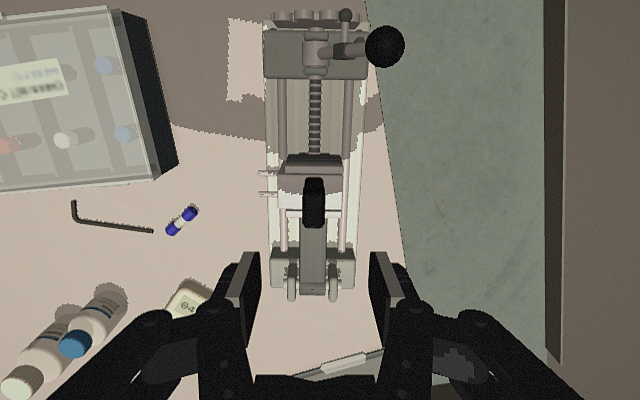

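Run:
```python
from h import *
O=np.array([.6142,-.0796]);y=-.221;X=np.array([np.cos(y),np.sin(y)]);Y=np.array([-X[1],X[0]])
for p,z in(((384,46),.122),((314,181),.122),((314,205),.1)):
  k=world('w5',*p,z=z);print(k,(k[:2]-O)@X,(k[:2]-O)@Y,world('w5',*p))
```

```text
[0.67500627 0.00633733 0.122     ] 0.04048945493031425 0.09717628689919137 [0.67278136 0.00588008 0.13319108]
[ 0.61957701 -0.06218746  0.122     ] 0.0014293067629929342 0.01816771515483771 [ 0.6178249  -0.06979714  0.09543569]
[ 0.61423374 -0.0860353   0.1       ] 0.001443573024452155 -0.006271386003320466 [ 0.61607658 -0.07796982  0.12226169]
```

Emit:
{"name": "play_rows", "arguments": {
  "motion": [
    [[0,-0.1,2.5],[0,0,0],4],
    [[0,0,2.5],[0,0,0],4],
    [[0,0,2.5],[0,0,0],4],
    [[0,0,2.3],[0,0,0],4],
    [[0,0,0],[0,0,0],3],
    [[0,0,0],[0,0,0],2],
    [[0,0,0],[0,0,0],0.5],
    [[0,0,0],[0,0,0],0.5]
  ]
}}

```text
time_s: 11.4
tcp_pos: [0.6148, -0.0843, 0.1109]
orientation: [3.14, 0.0, 1.35]
wrist_force: [-3.9, 0.7, 6.6]
finger_gap: 0.0134
finger_force: 59.0
```

Emit:
{"name": "play_rows", "arguments": {
  "motion": [
    [[0,0,0],[0,0,0],0.5],
    [[0,0,0],[0,0,0],0.5],
    [[0,0,0],[0,0,0],0.5],
    [[0,0,0],[0,0,0],0.5],
    [[0,0,0],[0,0,0],0.5],
    [[0,0,0],[0,0,0],0.5],
    [[0,0,0],[0,0,0],0.5],
    [[0,0,0],[0,0,0],0.5]
  ]
}}

```text
time_s: 12.4
tcp_pos: [0.6148, -0.0843, 0.1109]
orientation: [3.14, 0.0, 1.35]
wrist_force: [-3.5, 1.1, 6.0]
finger_gap: 0.0134
finger_force: 59.0
```

Gripped (13.4 mm). Pull the latch.

Emit:
{"name": "play_rows", "arguments": {
  "motion": [
    [[0,-0.3,0],[0,0,0],0.5],
    [[0,-0.3,0],[0,0,0],0.5],
    [[0,-0.3,0],[0,0,0],0.5],
    [[0,-0.3,0],[0,0,0],0.5],
    [[0,0,0],[0,0,0],0.5],
    [[0,0,0],[0,0,0],0.5],
    [[0,0,0],[0,0,0],0.5],
    [[0,0,0],[0,0,0],0.5]
  ]
}}

```text
time_s: 13.4
tcp_pos: [0.6046, -0.0819, 0.1109]
orientation: [3.135, -0.0, 1.35]
wrist_force: [8.2, 0.4, 3.5]
finger_gap: 0.0134
finger_force: 58.8
```

Emit:
{"name": "play_rows", "arguments": {
  "motion": [
    [[0,-0.15,0],[0,0,0],0.5],
    [[0,0,0],[0,0,0],0.5],
    [[-0.44,0,-0.74],[0,0.0775,0],0.5],
    [[-0.44,0,-0.74],[0,0.0775,0],0.5],
    [[-0.44,0,-0.74],[0,0.0775,0],0.5],
    [[0,0,0],[0,0,0],0.5],
    [[0,0,0],[0,0,0],0.5],
    [[0,0,0],[0,0,0],0.5]
  ]
}}

```text
time_s: 14.4
tcp_pos: [0.5996, -0.0962, 0.1314]
orientation: [3.136, -0.232, 1.35]
wrist_force: [8.9, -0.5, -0.5]
finger_gap: 0.0129
finger_force: 59.1
```

Run:
```python
from h import *
from scipy.spatial.transform import Rotation as R
O=np.array([.6142,-.0796]);y=-.221;X=np.array([np.cos(y),np.sin(y)]);Y=np.array([-X[1],X[0]])
s=arm.observe();k=np.array(s['tcp_pos']);print((k[:2]-O)@X,(k[:2]-O)@Y,k[2],s['wrist_force'],s['torque'])
t=R.from_euler('xyz',s['orientation']).as_matrix()[:,2];print('tilt',np.arctan2(t[:2]@Y,-t[2]))
for th in(.2,.2325):print(th,-.103+.098*np.cos(th)-.055*np.sin(th),.056+.098*np.sin(th)+.055*np.cos(th))
```

```text
-0.010594475104770554 -0.019352354920630047 0.13142773392613818 [ 8.86386451 -0.49006733 -0.54173181] [-0.37212033 -1.42617946 -0.60921137]
tilt 0.23221490883029056
0.2 -0.01788028856528668 0.1293732561991843
0.2325 -0.02030944951041056 0.13210041300629494
```

Emit:
{"name": "play_rows", "arguments": {
  "motion": [
    [[-0.44,0,-0.74],[0,0.0775,0],0.5],
    [[-0.44,0,-0.74],[0,0.0775,0],0.5],
    [[-0.44,0,-0.74],[0,0.0775,0],0.5],
    [[-0.44,0,-0.74],[0,0.0775,0],0.5],
    [[-0.44,0,-0.74],[0,0.0775,0],0.5],
    [[0,0,0],[0,0,0],0.5],
    [[0,0,0],[0,0,0],0.5],
    [[0,0,0],[0,0,0],0.5]
  ]
}}

```text
time_s: 15.4
tcp_pos: [0.5919, -0.1297, 0.1569]
orientation: [3.136, -0.619, 1.35]
wrist_force: [8.4, -2.2, -0.0]
finger_gap: 0.013
finger_force: 58.9
```

Run:
```python
from h import *
from scipy.spatial.transform import Rotation as R
O=np.array([.6142,-.0796]);y=-.221;X=np.array([np.cos(y),np.sin(y)]);Y=np.array([-X[1],X[0]])
s=arm.observe();k=np.array(s['tcp_pos']);print((k[:2]-O)@X,(k[:2]-O)@Y,k[2],s['wrist_force'],np.abs(s['qvel']).max())
t=R.from_euler('xyz',s['orientation']).as_matrix()[:,2];print('tilt',np.arctan2(t[:2]@Y,-t[2]))
for th in(.58,.6,.62):print(th,-.103+.098*np.cos(th)-.055*np.sin(th),.056+.098*np.sin(th)+.055*np.cos(th))
shot('wrist','w6')
b=cv2.imread('pics/w6.png');shot('top','t6')
a=cv2.resize(cv2.imread('pics/t6.png')[90:190,265:425],None,fx=4,fy=4,interpolation=cv2.INTER_CUBIC)
cv2.imwrite('pics/c6.png',cv2.resize(np.vstack([cv2.resize(b[:, :],(640,400))[:380],a[:220]]),(640,600)))
```

```text
-0.010785564426608078 -0.053731550199492654 0.15687862118560286 [ 8.35176586 -2.22233834 -0.03309581] 0.0021459397367649324
tilt 0.6191215352498355
0.58 -0.05116797683186472 0.1557117915509389
0.6 -0.05317244577557846 0.15672842121274577
0.62 -0.05519684507662345 0.15770476084909527
```

View pics/c6.png

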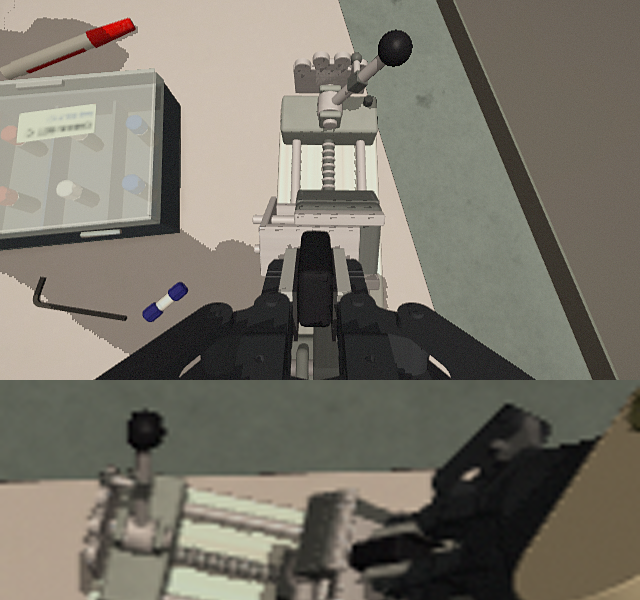

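```bash
python3 -c "
from cell import arm
print(arm.close_job())"
```

```text
the job is handed in; nothing more can be done
None
```

I've handed the job in: the half-nut lever is in the marked far notch, and the tongue is held at rest by its tab with the latch pulled and the socket about 55 mm above the ball (worked out from the gripper pose). My first grip on the lever knob slipped off partway, so I pushed the lever the rest of the way home before touching the latch.

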